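# Clear down the rapid-test bench, clean to dirty

## Task

The test is finished, so clear the bench, working from clean to dirty: first stand each reagent dropper bottle in the cup of its own cap colour on the round stand, then stand the yellow-lidded specimen cup in the carrier's empty bay, and only then lay the used test cassette flat, face up, inside the orange discard tray. Leave the specimen cup and the cassette where they lie until their turn comes, keep the bottles and cups upright, and do not disturb the white-lidded cup or the kit carton.

Things in the scene. Friction and masses are not known exactly. Their poses are not given: they have to be found in the camera images.
- dropper_blue: Loose reagent dropper bottle with blue cap and blue label ring. White round body 25 mm in diameter; graspable from 0 to 46 mm above its underside, the narrow cap rises to 71 mm (do not grasp the cap). Origin: centre of the underside, z up.
- dropper_yellow: The same bottle with yellow cap and yellow label ring. Same size and origin.
- dropper_grey: The same bottle with grey cap and grey label ring. Same size and origin.
- specimen_cup: Loose specimen cup, white with a yellow screw lid that is fixed on; 62 mm high, lid 52 mm in diameter from 46 to 62 mm above the underside, body tapering below it from 46 to 42 mm. Origin: centre of the underside, z up. Stands free on the worktop.
- cassette: Used test cassette, a loose flat white card with three round windows, 50 mm (its x) by 78 mm (its y), 4 to 5 mm thick, lying on the worktop; take it across the 50 mm side with the fingertips close to the surface. Origin: centre of the underside, z up.
- reagent_stand: Fixed round white stand, 144 mm in diameter, disc 8 mm thick with a small knob in the middle, 30 mm high. On it three round open coloured cups, centres 43 mm from the middle: blue in its +x direction, yellow 120 degrees and grey 240 degrees counter-clockwise from it seen from above. Each cup: bore 39 mm at the floor and 43 mm at the rim, floor 11 mm and rim 23 mm above the underside, so a bottle stands 12 mm deep in it. Origin: centre of the underside, z up.
- carrier: Fixed green specimen carrier, block 90 mm (x) by 184 mm (y), 36 mm high, thin steel bow at each end (202 mm over the bows in y). Two round bays 62 mm in diameter with their floor 10 mm above the underside: the empty bay's centre at y = -43 mm, x = 0; the bay at y = +43 mm holds the white-lidded cup. Origin: centre of the underside, z up.
- discard_tray: Fixed orange open discard tray with a white absorbent liner, outside 132 mm (x) by 184 mm (y), walls 3 mm thick, rim 27 mm high, inner floor 3 mm above the underside. Origin: centre of the underside, z up.
- other_cup: Loose bystander: another specimen cup of the same size with a white-grey lid, already standing in the carrier. Origin: centre of the underside.
- kit_carton: Loose bystander: white and purple kit carton, 67 x 131 x 55 mm, standing behind the work. Origin: centre of the underside.

How it is judged:
By the outcome, as a careful person would: the job done as asked, in the order asked, and still so for the second after the job is handed in, with the robot touching nothing.
It also fails if it takes over 109 s, if anything falls off the work surface, if the arm or the gripper's body presses on something with over 40 N, if the wrist force passes 120 N, or if a joint passes its speed limit or range.

## Robot

A 6-joint arm with a two-finger parallel gripper is mounted at the origin on the work surface; the furniture and walls round the work are solid. World frame = base frame: x ahead of the robot, y to its left, z up, the work surface at z = 0. Lengths are in m, angles in rad, forces in N, time in s.
With the tool pointing down it reaches from about 0.25 to 0.775 m from the base axis. Payload 4 kg.
Tool frame: the origin (TCP) lies on the centre line of the jaws, within the pads' length; the fingertips stand 17 mm ahead of it and the grasp point (between the pads) lies 2 mm behind it; z points along the fingers, y is the line along which they close (so a half turn about z gives the same grasp; the last joint's range is limited). The gripper opens to 94 mm and grips with 3 to 60 N. Pads are 16 mm wide; open, the fingers measure 119 mm over their backs; the gripper's body (75 mm by 177 mm) begins 78 mm behind the grasp point.
Start: joints at [-1.336, 0.087, 1.371, -0, 1.684, -0.103], TCP at [0.182, -0.519, 0.223] pointing down, gripper open.
Joint ranges: [-3.1, 3.1], [-0.76, 2.03], [0.27, 2.55], [-1.08, 4.22], [0.17, 2.65], [-2.57, 2.57]. Speed limits (rad/s): [2.79, 2.79, 3.14, 3.14, 3.14, 3.14].

## Interface

Orientations are given as [roll, pitch, yaw] about the fixed x, y, z axes, in that order (R = Rz(yaw) Ry(pitch) Rx(roll)).
In Python, from bench import robot gives the robot as it stands.
- The arm moves only by the tool servo_tool, never from a script. Its argument "plan" is a list of rows, each a list of 7 numbers: the shift along the tool's x, y, z normalised to -1 to 1, where 1 is 0.1 m, then the turn, a rotation vector about the tool's x, y, z normalised to -1 to 1, where 1 is pi/2 rad, then the finger opening in mm, from 0 to 94. In form: [[x, y, z, ax, ay, az, gripper], ...]. A call has 1 to 12 rows; each row is the pose to reach, as a shift and turn from the pose commanded when the call began, along the tool's axes at that moment; what a row does not reach only later rows make up. A row lasts 1/12 s, in which the tool goes at most 41.7 mm and 7.16 degrees, less where a joint would pass 70% of its speed; a pose out of reach is approached as far as the arm can. A call with a number of a shift or a turn outside -1 to 1 is refused whole. A call with a gripper value outside its range is refused whole. The fingers move at their own pace and stop on an object; the grip force is fixed at half the most. Time passes only in rows, so rows that repeat a pose let the fingers close. It gives the time, the measured TCP pose, the force, the opening and the grip force at its end, in the units of the state.
- robot.get_obs(): the state, without advancing time (a new reading comes with each control period).
- robot.snapshot(name): name is "scene" or "top" or "wrist"; returns the picture (480x640x3 uint8, red, green, blue); there is no depth.
- robot.camera_params(name): a dict with "camera_matrix" (3x3 intrinsics, pixels), "rvec" (rotation vector, rad) and "tvec" (3), from world to camera coordinates, as OpenCV has them; the wrist camera has in their place "tool_from_camera" (4x4, takes a point from camera to tool coordinates, whose origin is the TCP and whose axes are the flange's). Camera axes: x right, y down, z forward; pixel columns grow to the right and rows downward; lengths in m; the calibration is good to about 2 mm. The wrist camera is an equidistant fisheye: a pixel r from the principal point sees the ray r / f radians off the axis. A picture is of the moment at which its call begins: read the wrist's pose just before it. camera_params takes no time and is no camera call.
- robot.close_job(): hands the job in; it is judged then, once.
Trained networks look in the newest picture that a camera, given by its name, has taken for a name from the list of things; names that differ only in an ending like _2 or _b are one class to them, and where a whole thing is asked for, a point or a joint stands for the part that bears it (a point fixed in the world has none). Each returns a list of dicts, best first, with "conf" (0 to 1); they miss things now and then, are a little off and sometimes report something else, mostly with a low value. They report only what shows in the picture. A call takes as long as a camera call.
- robot.find_in(thing, camera): "extent" ([centre column, centre row, width, height] in pixels, round what is visible of it).
The state is a dict: "time": time; "joint_positions": joint angles; "qvel": joint speeds; "joint_torque": joint torques, N m; "tool_pos": TCP position; "ee_rot": TCP orientation; "wrist_force": force on the tool from outside, world axes, zero at the start; "wrist_torque": the same for the moment, N m; "width": finger opening in m; "finger_force": force on a finger pad.
Only numpy, scipy, OpenCV 4.12 (cv2) and the standard library are available. Lean on these libraries where they do the work, as an engineer would, in place of code of your own. Each camera call takes 0.05 s, during which the arm holds its last target. There are 200 camera calls.

## Working session

There is one attempt and no reset: what is moved stays moved. The work goes in short steps, Python scripts to look and compute and a tool call to move; the robot and the scene stay as the last step left them, time stands still between calls to the robot, and variables do not carry over. Pictures are saved under pics/ and viewed, at most 15 in all, crops included, and the job is handed in when it is done.

Besides the shell and the picture viewer there is one more tool, called after ">>>" as a command line: name --pt "numbers of a row" for each row, then --argument value for the rest. servo_tool: Moves the arm, as the interface text tells. Scaled input: -1 to 1 covers 0.1 m each way for a shift and pi/2 rad each way for a turn. Its arguments: {"type":"object","properties":{"plan":{"type":"array","items":{"type":"array","items":{"type":"number"}}}},"required":["plan"]}

```bash
mkdir -p pics; ls; cat > h.py <<'E'
import numpy as np, cv2
from bench import robot
def save(cam,name):
    im=robot.snapshot(cam); cv2.imwrite(f'pics/{name}.png',im[:,:,::-1]); return im
E
python3 - <<'E'
from h import *
for c in ['top','scene']:
    save(c,c+'0')
    p=robot.camera_params(c); print(c,np.round(p['camera_matrix'],1).tolist(),p['rvec'],p['tvec'])
    for t in 'dropper_blue dropper_yellow dropper_grey specimen_cup cassette reagent_stand carrier discard_tray other_cup kit_carton'.split():
        print(t,[(np.round(d['extent']).tolist(),round(d['conf'],2)) for d in robot.find_in(t,c)][:3])
print(robot.camera_params('wrist')); o=robot.get_obs();print(o['time'],o['tool_pos'],o['ee_rot'])
E
```

```text
pics
top [[594.9, 0.0, 319.6], [0.0, 594.9, 243.8], [0.0, 0.0, 1.0]] [ 2.13120049 -2.16109701  0.17094702] [-0.00943597  0.54903737  1.15996777]
dropper_blue []
dropper_yellow [([448.0, 321.0, 16.0, 12.0], 0.54)]
dropper_grey []
specimen_cup [([175.0, 312.0, 33.0, 25.0], 0.94)]
cassette [([252.0, 309.0, 43.0, 35.0], 0.98)]
reagent_stand [([305.0, 231.0, 64.0, 71.0], 0.92)]
carrier [([444.0, 239.0, 103.0, 79.0], 0.74)]
discard_tray [([188.0, 240.0, 98.0, 64.0], 0.8), ([431.0, 226.0, 27.0, 25.0], 0.66)]
other_cup [([430.0, 227.0, 29.0, 26.0], 0.85), ([220.0, 168.0, 75.0, 59.0], 0.67)]
kit_carton [([220.0, 167.0, 74.0, 59.0], 0.72)]
scene [[542.9, 0.0, 319.5], [0.0, 542.9, 227.9], [0.0, 0.0, 1.0]] [ 1.03273458 -2.44630576  1.02340752] [0.35938577 0.30956986 0.82375129]
dropper_blue [([405.0, 232.0, 12.0, 27.0], 0.71)]
dropper_yellow [([452.0, 208.0, 12.0, 30.0], 0.59)]
dropper_grey [([352.0, 264.0, 9.0, 25.0], 0.62)]
specimen_cup [([240.0, 357.0, 35.0, 45.0], 0.71)]
cassette [([306.0, 316.0, 45.0, 36.0], 0.78)]
reagent_stand [([291.0, 238.0, 70.0, 55.0], 0.62)]
carrier [([390.0, 174.0, 98.0, 48.0], 0.61)]
discard_tray [([196.0, 310.0, 128.0, 105.0], 0.97)]
other_cup [([376.0, 166.0, 28.0, 26.0], 0.94)]
kit_carton [([179.0, 239.0, 69.0, 70.0], 0.74)]
{'camera_matrix': array([[371.64829954,   0.        , 324.78507866],
       [  0.        , 371.64829954, 243.25671516],
       [  0.        ,   0.        ,   1.        ]]), 'tool_from_camera': array([[-2.33184179e-04, -9.69266815e-01, -2.46011763e-01,
         7.02786926e-02],
       [ 9.99999898e-01, -1.31077373e-04, -4.31423304e-04,
        -1.31095087e-03],
       [ 3.85917716e-04, -2.46011838e-01,  9.69266747e-01,
        -1.60924996e-01],
       [ 0.00000000e+00,  0.00000000e+00,  0.00000000e+00,
         1.00000000e+00]])}
1.1 [ 0.18228682 -0.51893467  0.22253246] [ 3.14145577e+00 -1.52097360e-06  3.37791494e-01]
```

View pics/top0.png

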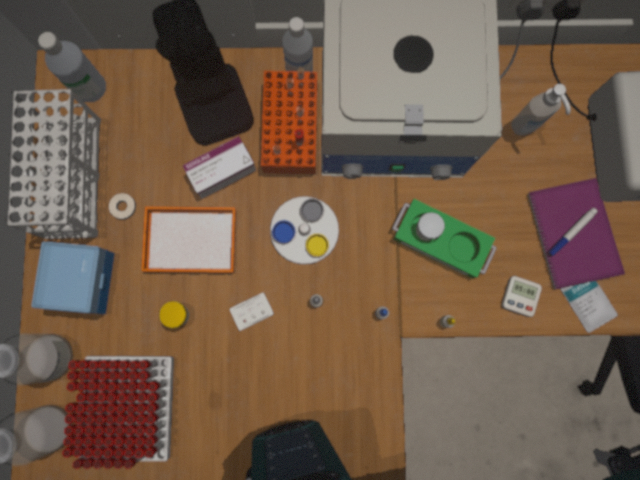

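View pics/scene0.png

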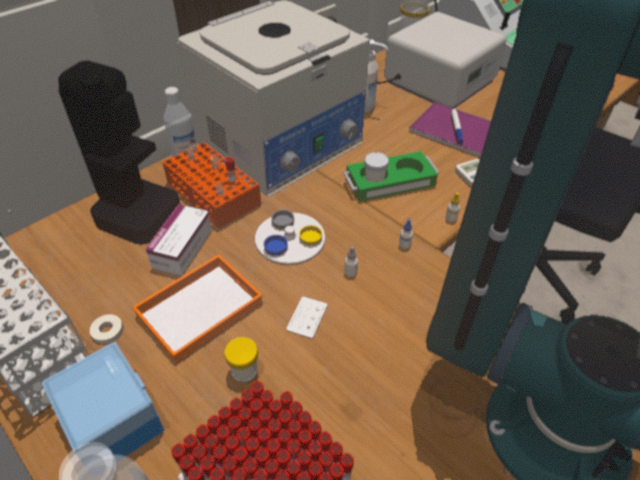

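```bash
cat >> h.py <<'E'
def ray(cam,u,v,z):
    p=robot.camera_params(cam); R=cv2.Rodrigues(np.array(p['rvec'],float))[0]; t=np.array(p['tvec']).ravel()
    c=-R.T@t; d=R.T@np.linalg.inv(p['camera_matrix'])@np.array([u,v,1.]); return c+d*(z-c[2])/d[2]
def proj(cam,P):
    p=robot.camera_params(cam); return cv2.projectPoints(np.array(P,float).reshape(-1,3),p['rvec'],p['tvec'],p['camera_matrix'],None)[0].reshape(-1,2)
E
python3 - <<'E'
from h import *
im=cv2.imread('pics/top0.png'); h=cv2.cvtColor(im,cv2.COLOR_BGR2HSV)
p=robot.camera_params('top');R=cv2.Rodrigues(np.array(p['rvec']))[0];print('cam',-R.T@p['tvec'])
def blob(name,x0,y0,x1,y1,lo,hi,z):
    m=cv2.inRange(h[y0:y1,x0:x1],np.array(lo),np.array(hi)); n,l,s,c=cv2.connectedComponentsWithStats(m)
    i=1+np.argmax(s[1:,4]); pts=np.argwhere(l==i)[:,::-1]+[x0,y0]
    r=cv2.minAreaRect(pts.astype(np.float32)); cc=c[i]+[x0,y0]
    bx=[ray('top',*q,z)[:2].round(4).tolist() for q in cv2.boxPoints(r)]
    print(name,s[i,4],cc.round(1),'rect',np.round(r[0],1),np.round(r[1],1),'->',ray('top',*cc,z).round(4),ray('top',*r[0],z).round(4),bx)
W=([0,0,130],[180,60,255])
blob('blue cup',268,215,298,248,[105,120,60],[130,255,255],.02)
blob('yel cup',300,228,332,262,[20,150,100],[35,255,255],.02)
blob('stand',262,190,348,270,[0,0,150],[180,60,255],.008)
blob('spec lid',155,295,195,335,[20,150,100],[35,255,255],.062)
blob('cass',225,285,280,335,*W,.005)
blob('tray',138,200,242,280,[5,150,120],[18,255,255],.027)
blob('carrier',385,190,500,285,[50,120,60],[80,255,255],.036)
blob('bb',372,303,395,323,[105,100,40],[130,255,255],.06)
blob('by',436,310,458,332,[20,110,80],[35,255,255],.06)
for n,u,v in [('dg',316.5,300),('db',382,313),('dy',447,321.5)]: print(n,ray('top',u,v,.06).round(4))
k=cv2.resize(im[285:340,215:470],None,fx=3.1,fy=3.1,interpolation=cv2.INTER_CUBIC)
k2=cv2.resize(im[190:285,262:510],None,fx=3.1,fy=3.1,interpolation=cv2.INTER_CUBIC)
k2=k2[:,:k.shape[1]];k=k[:,:k2.shape[1]];cv2.imwrite('pics/c.png',np.vstack([k2,k]))
E
```

```text
cam [ 0.36771604 -0.00669807  1.22955128]
blue cup 306 [283.3 232. ] rect [283. 232.] [18. 20.] -> [0.5778 0.0573 0.02  ] [0.5779 0.0578 0.02  ] [[0.597, 0.0784], [0.5965, 0.0371], [0.5588, 0.0374], [0.5593, 0.0785]]
yel cup 347 [316.7 245. ] rect [317. 245.] [20. 20.] -> [ 0.5498 -0.0112  0.02  ] [ 0.5498 -0.0119  0.02  ] [[0.5709, 0.0084], [0.5704, -0.0328], [0.5288, -0.0321], [0.5293, 0.0089]]
stand 2108 [304.7 229.9] rect [304.9 229.3] [66.8 66.8] -> [0.5838 0.0132 0.008 ] [0.585  0.0128 0.008 ] [[0.6465, 0.0914], [0.665, -0.0477], [0.5245, -0.0647], [0.5067, 0.0721]]
spec lid 602 [172.2 314.2] rect [172.5 314.5] [27. 27.] -> [0.4111 0.272  0.062 ] [0.4104 0.2715 0.062 ] [[0.437, 0.2984], [0.4363, 0.2457], [0.384, 0.2447], [0.3848, 0.297]]
cass 971 [251.  311.2] rect [251. 311.] [25.  39.4] -> [0.4169 0.1249 0.005 ] [0.4174 0.1249 0.005 ] [[0.4229, 0.1723], [0.4579, 0.1004], [0.4118, 0.0775], [0.3772, 0.1492]]
tray 1185 [181.1 236.5] rect [187.7 238.5] [94.5 66.4] -> [0.57   0.2658 0.027 ] [0.5658 0.2524 0.027 ] [[0.5003, 0.3478], [0.6379, 0.35], [0.6324, 0.1553], [0.4947, 0.1564]]
carrier 2811 [447.7 240.8] rect [444.4 238.2] [90.3 42.9] -> [ 0.5525 -0.2778  0.036 ] [ 0.5579 -0.2713  0.036 ] [[0.5613, -0.1695], [0.6408, -0.2117], [0.5545, -0.3732], [0.4767, -0.3298]]
bb 20 [383.8 311.8] rect [384. 312.] [4. 4.] -> [ 0.41   -0.1405  0.06  ] [ 0.4095 -0.141   0.06  ] [[0.4134, -0.1372], [0.4133, -0.145], [0.4056, -0.1448], [0.4057, -0.1369]]
by 46 [450.9 320.8] rect [450.5 320.5] [7. 7.] -> [ 0.3906 -0.2712  0.06  ] [ 0.3911 -0.2704  0.06  ] [[0.398, -0.2639], [0.3978, -0.2776], [0.3843, -0.2769], [0.3845, -0.2633]]
dg [ 0.4348 -0.0093  0.06  ]
db [ 0.4076 -0.137   0.06  ]
dy [ 0.3893 -0.2635  0.06  ]
```

View pics/c.png

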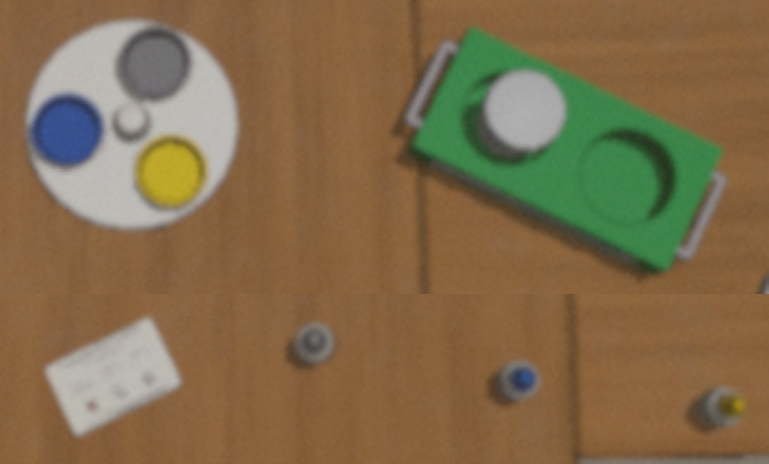

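```bash
python3 - <<'E'
from h import *
T=lambda x,y,ox,oy:(x/3.1+ox-.3,y/3.1+oy-.3)
B={'dg':(313,343),'db':(517,382),'dy':(720,407)}
for n,(x,y) in B.items():
    P=ray('top',*T(x,y-294,215,285),.046); print(n,P.round(4),'scene mid',proj('scene',[[P[0],P[1],.0355]]).round(1))
P=ray('top',172.3,314.3,.062);print('spec',P.round(4),proj('scene',[[P[0],P[1],.031]]).round(1))
for n,x,y,z in [('stand',132,124,.008),('cb',67,131,.023),('cy',170,173,.023),('cg',154,64,.023),('bay',627,180,.036)]:
    P=ray('top',*T(x,y,262,190),z);print(n,P.round(4),proj('scene',P).round(1))
for q in [(467,28),(722,150),(663,270),(412,150)]: print('car',ray('top',*T(*q,262,190),.036).round(4))
E
```

```text
dg [ 0.4346 -0.0076  0.046 ] scene mid [[352.  260.3]]
db [ 0.4079 -0.1375  0.046 ] scene mid [[406.9 233.4]]
dy [ 0.3903 -0.2665  0.046 ] scene mid [[452.9 207.1]]
spec [0.4108 0.2719 0.062 ] [[243.7 360.1]]
stand [0.5842 0.0141 0.008 ] [[290.6 235.5]]
cb [0.5774 0.057  0.023 ] [[276.5 242.7]]
cy [ 0.5483 -0.0109  0.023 ] [[311.6 233.2]]
cg [ 0.622  -0.0013  0.023 ] [[283.6 217.4]]
bay [ 0.5377 -0.3102  0.036 ] [[410.6 166.1]]
car [ 0.6409 -0.2091  0.036 ]
car [ 0.5568 -0.3737  0.036 ]
car [ 0.4783 -0.3306  0.036 ]
car [ 0.5595 -0.1699  0.036 ]
```

>>> servo_tool --pt "0.89 -0.43 0 0 0 0.215 60" --pt "0.89 -0.43 0 0 0 0.215 60" --pt "0.89 -0.43 0 0 0 0.215 60" --pt "0.89 -0.43 0 0 0 0.215 60" --pt "0.89 -0.43 0 0 0 0.215 60"

```text
time: 1.52
tool_pos: [0.2525, -0.4485, 0.2228]
ee_rot: [3.14, 0.0, 0.004]
wrist_force: [0.7, -0.3, -0.1]
width: 0.0642
finger_force: 0.0
```

>>> servo_tool --pt "1 -1 0 0 0 0 60" --pt "1 -1 0 0 0 0 60" --pt "1 -1 0 0 0 0 60" --pt "1 -1 0 0 0 0 60" --pt "1 -1 0 0 0 0 60" --pt "1 -1 0 0 0 0 60"

```text
time: 2.02
tool_pos: [0.3517, -0.3495, 0.2224]
ee_rot: [3.141, 0.001, 0.002]
wrist_force: [-0.4, -0.3, -0.3]
width: 0.0603
finger_force: 0.0
```

>>> servo_tool --pt "0.38 -0.84 0 0 0 0 60" --pt "0.38 -0.84 0.5 0 0 0 60" --pt "0.38 -0.84 0.8 0 0 0 60" --pt "0.38 -0.84 0.8 0 0 0 60" --pt "0.38 -0.84 0.8 0 0 0 60" --pt "0.38 -0.84 0.8 0 0 0 60"

```text
time: 2.52
tool_pos: [0.3892, -0.2664, 0.1426]
ee_rot: [3.141, 0.001, -0.001]
wrist_force: [-0.2, -0.8, 0.3]
width: 0.0603
finger_force: 0.0
```

```bash
cat >> h.py <<'E'
from scipy.spatial.transform import Rotation as Ro
def wray(u,v,o,z):
    p=robot.camera_params('wrist'); K=p['camera_matrix']; M=p['tool_from_camera']
    a=np.array([u-K[0,2],v-K[1,2]]); r=np.hypot(*a); th=r/K[0,0]
    d=np.r_[np.sin(th)*a/max(r,1e-9),np.cos(th)]
    Rt=Ro.from_euler('xyz',o['ee_rot']).as_matrix(); d=Rt@M[:3,:3]@d; c=Rt@M[:3,3]+o['tool_pos']
    return c+d*(z-c[2])/d[2]
E
python3 - <<'E'
from h import *
o=robot.get_obs(); save('wrist','w1'); print(o['time'],o['tool_pos'],o['ee_rot'],o['width'])
for t in ['dropper_yellow','dropper_blue','dropper_grey','carrier']: print(t,[(np.round(d['extent']).tolist(),round(d['conf'],2)) for d in robot.find_in(t,'wrist')][:3])
E
```

```text
2.5167 [ 0.38916354 -0.26640692  0.14255837] [ 3.14119856e+00  1.37273902e-03 -1.30764130e-03] 0.060256765757473886
dropper_yellow [([332.0, 243.0, 32.0, 39.0], 0.68)]
dropper_blue [([170.0, 218.0, 52.0, 37.0], 0.8)]
dropper_grey [([43.0, 194.0, 62.0, 30.0], 0.83)]
carrier [([332.0, 65.0, 272.0, 129.0], 0.68)]
```

View pics/w1.png

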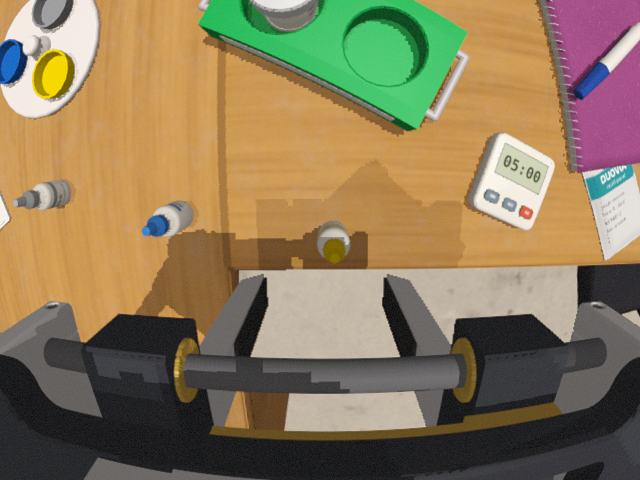

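```bash
python3 - <<'E'
from h import *
o=robot.get_obs()
for n,u,v,z in [('y cap',334,252,.068),('y body',332.5,237,.046),('b cap',152,229,.068),('b sh',169,220,.046),('b bot',186,212,.008),('g cap',20,203,.068),('g sh',45,196,.046),('bay',386,46,.036),('ycup',53,76,.023),('grey',52,11,.023),('carC1',467,38,.036),('carC2',412,119,.036),('edge',334,266,0)]: print(n,wray(u,v,o,z).round(4))
E
```

```text
y cap [ 0.3943 -0.272   0.068 ]
y body [ 0.3994 -0.2715  0.046 ]
b cap [ 0.4109 -0.1443  0.068 ]
b sh [ 0.4131 -0.1486  0.046 ]
b bot [ 0.4129 -0.1482  0.008 ]
g cap [ 0.4355 -0.0115  0.068 ]
g sh [ 0.4375 -0.0236  0.046 ]
bay [ 0.5402 -0.3108  0.036 ]
ycup [ 0.5476 -0.0172  0.023 ]
grey [ 0.6164 -0.0079  0.023 ]
carC1 [ 0.5532 -0.3745  0.036 ]
carC2 [ 0.4854 -0.3296  0.036 ]
edge [ 0.363  -0.2739  0.    ]
```

>>> servo_tool --pt "0.04 0.02 0.3 0 0 0 60" --pt "0.04 0.02 0.6 0 0 0 60" --pt "0.04 0.02 0.9 0 0 0 60" --pt "0.04 0.02 1 0 0 0 60" --pt "0.04 0.02 1 0 0 0 60"

```text
time: 3.18
tool_pos: [0.3923, -0.2659, 0.0402]
ee_rot: [-3.138, 0.004, -0.0]
wrist_force: [-0.3, 0.3, -0.2]
width: 0.0597
finger_force: 0.0
```

>>> servo_tool --pt "0 0 0.04 0 0 0 60" --pt "0 0 0.04 0 0 0 45" --pt "0 0 0.04 0 0 0 35" --pt "0 0 0.04 0 0 0 28" --pt "0 0 0.04 0 0 0 15" --pt "0 0 0.04 0 0 0 15" --pt "0 0 0.04 0 0 0 15" --pt "0 0 0.04 0 0 0 15" --pt "0 0 0.04 0 0 0 15"

```text
time: 3.93
tool_pos: [0.3944, -0.2672, 0.0391]
ee_rot: [3.141, -0.001, 0.0]
wrist_force: [0.3, -0.3, 3.0]
width: 0.0244
finger_force: 30.0
```

>>> servo_tool --pt "0 0 -0.3 0 0 0 15" --pt "0 0 -0.6 0 0 0 15" --pt "0 0 -1 0 0 0 15" --pt "0 0 -1 0 0 0 15" --pt "0 0 -1 0 0 0 15"

```text
time: 4.35
tool_pos: [0.3954, -0.268, 0.1413]
ee_rot: [3.138, -0.005, 0.0]
wrist_force: [-0.7, -0.4, -0.1]
width: 0.0243
finger_force: 30.0
```

>>> servo_tool --pt "0.15 -0.3 0 0 0 0 15" --pt "0.3 -0.6 0 0 0 0 15" --pt "0.5 -0.9 0 0 0 0 15" --pt "0.5 -0.9 0 0 0 0 15"

```text
time: 4.68
tool_pos: [0.4451, -0.1717, 0.1363]
ee_rot: [-3.137, 0.002, 0.006]
wrist_force: [0.4, 0.8, 0.1]
width: 0.0243
finger_force: 30.0
```

>>> servo_tool --pt "0.15 -0.3 0 0 0 0 15" --pt "0.3 -0.6 0 0 0 0 15" --pt "0.5 -0.9 0 0 0 0 15" --pt "0.5 -0.9 0 0 0 0 15"

```text
time: 5.02
tool_pos: [0.495, -0.0823, 0.1365]
ee_rot: [-3.138, 0.002, 0.006]
wrist_force: [0.3, -0.2, 0.7]
width: 0.0246
finger_force: 30.0
```

>>> servo_tool --pt "0.2 -0.3 0 0 0 0 15" --pt "0.4 -0.6 0 0 0 0 15" --pt "0.55 -0.74 0 0 0 0 15" --pt "0.55 -0.74 0 0 0 0 15" --pt "0.55 -0.74 0.3 0 0 0 15" --pt "0.55 -0.74 0.3 0 0 0 15"

```text
time: 5.52
tool_pos: [0.5448, -0.0134, 0.1023]
ee_rot: [-3.141, 0.012, 0.0]
wrist_force: [-2.1, -0.4, -2.6]
width: 0.0245
finger_force: 30.0
```

```bash
python3 - <<'E'
from h import *
o=robot.get_obs(); save('wrist','w2'); print(o['time'],o['tool_pos'],o['ee_rot'],o['width'])
E
```

```text
5.5167 [ 0.54482498 -0.01336745  0.1023083 ] [-3.14115397e+00  1.17052083e-02  1.18493788e-04] 0.024457472699243286
```

View pics/w2.png

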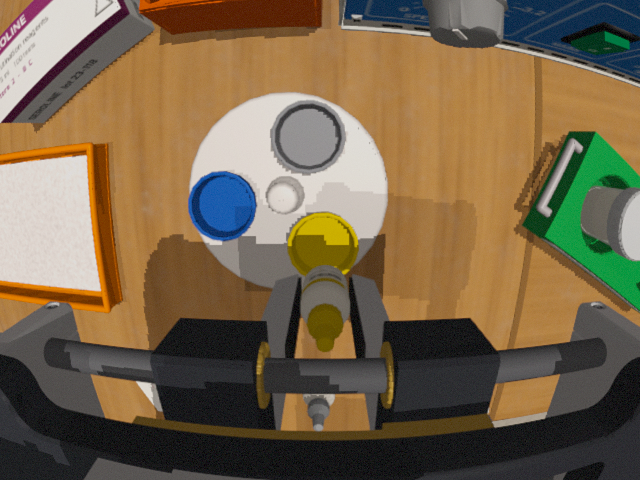

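```bash
python3 - <<'E'
from h import *
o=robot.get_obs();print(o['tool_pos'])
for n,u,v,z in [('ycup',323,245,.023),('bcup',223,205,.023),('gcup',308,136,.023),('stand',289,193,.008),('bottle bottom front',325,275,.06)]: print(n,wray(u,v,o,z).round(4))
E
```

```text
[ 0.5452974  -0.01357284  0.1040859 ]
ycup [ 0.5517 -0.0113  0.023 ]
bcup [0.5796 0.0559 0.023 ]
gcup [ 0.6241 -0.0018  0.023 ]
stand [0.5851 0.0123 0.008 ]
bottle bottom front [ 0.5436 -0.0127  0.06  ]
```

>>> servo_tool --pt "0.03 -0.01 0 0 0 0 15" --pt "0.03 -0.01 0.2 0 0 0 15" --pt "0.03 -0.01 0.4 0 0 0 15" --pt "0.03 -0.01 0.5 0 0 0 15" --pt "0.03 -0.01 0.55 0 0 0 15" --pt "0.03 -0.01 0.57 0 0 0 15" --pt "0.03 -0.01 0.57 0 0 0 15" --pt "0.03 -0.01 0.57 0 0 0 15"

```text
time: 6.23
tool_pos: [0.5528, -0.0121, 0.0527]
ee_rot: [3.141, -0.002, -0.0]
wrist_force: [0.3, 0.6, -0.1]
width: 0.0245
finger_force: 30.0
```

>>> servo_tool --pt "0 0 0.02 0 0 0 15" --pt "0 0 0.02 0 0 0 15" --pt "0 0 0.02 0 0 0 26" --pt "0 0 0.02 0 0 0 30" --pt "0 0 0.02 0 0 0 36" --pt "0 0 0.02 0 0 0 36" --pt "0 0 -0.2 0 0 0 36" --pt "0 0 -0.5 0 0 0 36" --pt "0 0 -0.9 0 0 0 36" --pt "0 0 -0.9 0 0 0 36"

```text
time: 7.07
tool_pos: [0.5565, -0.0123, 0.1505]
ee_rot: [3.14, -0.015, 0.0]
wrist_force: [1.1, 0.1, 1.5]
width: 0.036
finger_force: 0.0
```

>>> servo_tool --pt "-0.3 0.3 0 0 0 0 60" --pt "-0.6 0.6 0 0 0 0 60" --pt "-0.7 0.65 0 0 0 0 60" --pt "-0.7 0.65 0 0 0 0 60"

```text
time: 7.4
tool_pos: [0.4802, -0.0782, 0.1417]
ee_rot: [3.141, -0.0, -0.003]
wrist_force: [-0.1, -0.2, -0.2]
width: 0.0582
finger_force: 0.0
```

>>> servo_tool --pt "-0.3 0.3 0 0 0 0 60" --pt "-0.6 0.6 0 0 0 0 60" --pt "-0.72 0.62 0 0 0 0 60" --pt "-0.72 0.62 0 0 0 0 60" --pt "-0.72 0.62 0 0 0 0 60" --pt "-0.72 0.62 0 0 0 0 60"

```text
time: 7.9
tool_pos: [0.4113, -0.1382, 0.1417]
ee_rot: [-3.141, -0.001, 0.001]
wrist_force: [0.3, -0.2, -0.1]
width: 0.0599
finger_force: 0.0
```

```bash
python3 - <<'E'
from h import *
o=robot.get_obs(); save('wrist','w3'); print(o['time'],o['tool_pos'],o['ee_rot'],o['width'])
E
```

```text
7.9 [ 0.41127689 -0.13823157  0.14171111] [-3.14133741e+00 -1.45416271e-03  1.12876885e-03] 0.05986851126878999
```

View pics/w3.png

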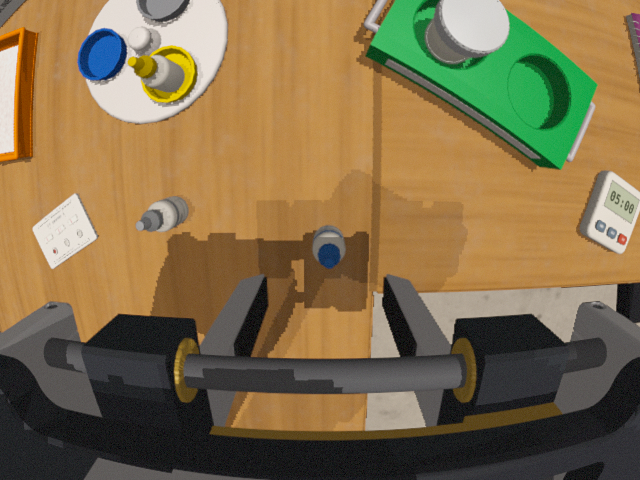

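>>> servo_tool --pt "0.02 0.02 0.3 0 0 0 60" --pt "0.02 0.02 0.6 0 0 0 60" --pt "0.02 0.02 0.9 0 0 0 60" --pt "0.02 0.02 1 0 0 0 60" --pt "0.02 0.02 1 0 0 0 60"

```text
time: 8.37
tool_pos: [0.4104, -0.139, 0.0384]
ee_rot: [-3.138, 0.006, 0.002]
wrist_force: [0.2, -0.0, -1.1]
width: 0.0598
finger_force: 0.0
```

>>> servo_tool --pt "0 0 0.03 0 0 0 60" --pt "0 0 0.03 0 0 0 45" --pt "0 0 0.03 0 0 0 35" --pt "0 0 0.03 0 0 0 28" --pt "0 0 0.03 0 0 0 15" --pt "0 0 0.03 0 0 0 15" --pt "0 0 0.03 0 0 0 15" --pt "0 0 0.03 0 0 0 15" --pt "0 0 0.03 0 0 0 15"

```text
time: 9.12
tool_pos: [0.4123, -0.1411, 0.039]
ee_rot: [3.141, -0.001, -0.0]
wrist_force: [-0.5, -0.5, 2.7]
width: 0.0243
finger_force: 30.0
```

>>> servo_tool --pt "0 0 -0.3 0 0 0 15" --pt "0 0 -0.6 0 0 0 15" --pt "0 0 -1 0 0 0 15" --pt "0 0 -1 0 0 0 15" --pt "0 0 -1 0 0 0 15"

```text
time: 9.53
tool_pos: [0.4136, -0.1417, 0.1413]
ee_rot: [3.139, -0.006, 0.0]
wrist_force: [0.2, 0.3, -0.9]
width: 0.0246
finger_force: 30.0
```

>>> servo_tool --pt "0.25 -0.3 0 0 0 0 15" --pt "0.5 -0.6 0 0 0 0 15" --pt "0.83 -0.98 0 0 0 0 15" --pt "0.83 -0.98 0 0 0 0 15" --pt "0.83 -0.98 0 0 0 0 15"

```text
time: 9.95
tool_pos: [0.4949, -0.0408, 0.1362]
ee_rot: [-3.141, 0.004, 0.004]
wrist_force: [-1.1, -0.4, 0.1]
width: 0.0244
finger_force: 30.0
```

>>> servo_tool --pt "0.25 -0.3 0 0 0 0 15" --pt "0.5 -0.6 0 0 0 0 15" --pt "0.83 -0.98 0 0 0 0 15" --pt "0.83 -0.98 0 0 0 0 15" --pt "0.83 -0.98 0.3 0 0 0 15" --pt "0.83 -0.98 0.3 0 0 0 15" --pt "0.83 -0.98 0.3 0 0 0 15" --pt "0.83 -0.98 0.3 0 0 0 15"

```text
time: 10.62
tool_pos: [0.577, 0.0538, 0.1083]
ee_rot: [3.141, 0.002, -0.001]
wrist_force: [1.2, -1.3, 0.0]
width: 0.0246
finger_force: 30.0
```

>>> servo_tool --pt "0.02 -0.02 0.1 0 0 0 15" --pt "0.02 -0.02 0.2 0 0 0 15" --pt "0.02 -0.02 0.4 0 0 0 15" --pt "0.02 -0.02 0.5 0 0 0 15" --pt "0.02 -0.02 0.55 0 0 0 15" --pt "0.02 -0.02 0.58 0 0 0 15" --pt "0.02 -0.02 0.58 0 0 0 15" --pt "0.02 -0.02 0.58 0 0 0 15"

```text
time: 11.28
tool_pos: [0.5805, 0.0571, 0.051]
ee_rot: [3.141, -0.001, 0.0]
wrist_force: [0.8, 0.1, 0.2]
width: 0.0244
finger_force: 30.0
```

>>> servo_tool --pt "0 0 0.01 0 0 0 15" --pt "0 0 0.01 0 0 0 15" --pt "0 0 0.01 0 0 0 26" --pt "0 0 0.01 0 0 0 30" --pt "0 0 0.01 0 0 0 36" --pt "0 0 0.01 0 0 0 36" --pt "0 0 -0.2 0 0 0 36" --pt "0 0 -0.5 0 0 0 36" --pt "0 0 -0.9 0 0 0 36" --pt "0 0 -0.9 0 0 0 36"

```text
time: 12.12
tool_pos: [0.5844, 0.0572, 0.1496]
ee_rot: [3.142, -0.015, 0.0]
wrist_force: [1.0, 0.8, 1.6]
width: 0.0359
finger_force: 0.0
```

>>> servo_tool --pt "-0.3 0.15 0 0 0 0 60" --pt "-0.6 0.3 0 0 0 0 60" --pt "-0.74 0.34 0 0 0 0 60" --pt "-0.74 0.34 0 0 0 0 60"

```text
time: 12.45
tool_pos: [0.5038, 0.0224, 0.1406]
ee_rot: [3.141, 0.001, -0.001]
wrist_force: [1.0, 0.3, 0.4]
width: 0.0584
finger_force: 0.0
```

>>> servo_tool --pt "-0.3 0.15 0 0 0 0 60" --pt "-0.6 0.3 0 0 0 0 60" --pt "-0.73 0.33 0 0 0 0 60" --pt "-0.73 0.33 0 0 0 0 60" --pt "-0.73 0.33 0 0 0 0 60" --pt "-0.73 0.33 0 0 0 0 60"

```text
time: 12.95
tool_pos: [0.4343, -0.0096, 0.1409]
ee_rot: [-3.142, -0.002, 0.0]
wrist_force: [0.6, 0.2, -0.1]
width: 0.0599
finger_force: 0.0
```

```bash
python3 - <<'E'
from h import *
o=robot.get_obs(); save('wrist','w4'); print(o['time'],o['tool_pos'],o['ee_rot'],o['width'])
for t in ['cassette','specimen_cup']: print(t,[(np.round(d['extent']).tolist(),round(d['conf'],2)) for d in robot.find_in(t,'wrist')][:3])
E
```

```text
12.95 [ 0.43432566 -0.0096223   0.14087399] [-3.14157004e+00 -1.73905588e-03  4.19399750e-04] 0.059906289811250985
cassette [([177.0, 255.0, 89.0, 80.0], 0.76)]
specimen_cup [([35.0, 273.0, 68.0, 65.0], 0.89)]
```

View pics/w4.png

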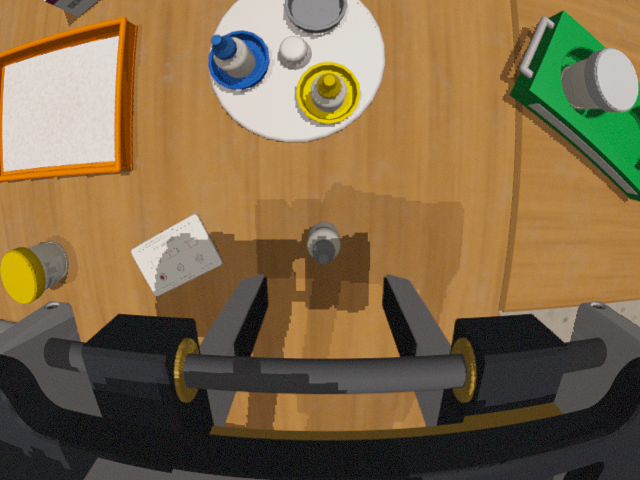

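>>> servo_tool --pt "0.02 0 0.3 0 0 0 60" --pt "0.02 0 0.6 0 0 0 60" --pt "0.02 0 0.9 0 0 0 60" --pt "0.02 0 1 0 0 0 60" --pt "0.02 0 1 0 0 0 60"

```text
time: 13.52
tool_pos: [0.4327, -0.0093, 0.0373]
ee_rot: [-3.141, 0.007, 0.001]
wrist_force: [0.2, -0.3, -0.1]
width: 0.0597
finger_force: 0.0
```

>>> servo_tool --pt "0 0 0.025 0 0 0 60" --pt "0 0 0.025 0 0 0 45" --pt "0 0 0.025 0 0 0 35" --pt "0 0 0.025 0 0 0 28" --pt "0 0 0.025 0 0 0 15" --pt "0 0 0.025 0 0 0 15" --pt "0 0 0.025 0 0 0 15" --pt "0 0 0.025 0 0 0 15" --pt "0 0 0.025 0 0 0 15"

```text
time: 14.27
tool_pos: [0.4353, -0.0099, 0.0385]
ee_rot: [3.141, -0.001, 0.0]
wrist_force: [-0.7, -0.4, 3.6]
width: 0.0246
finger_force: 30.0
```

>>> servo_tool --pt "0 0 -0.3 0 0 0 15" --pt "0 0 -0.6 0 0 0 15" --pt "0 0 -1 0 0 0 15" --pt "0 0 -1 0 0 0 15" --pt "0 0 -1 0 0 0 15"

```text
time: 14.68
tool_pos: [0.4368, -0.0101, 0.1407]
ee_rot: [3.141, -0.006, 0.0]
wrist_force: [-1.8, 0.2, -0.6]
width: 0.0238
finger_force: 30.0
```

>>> servo_tool --pt "0.3 0 -0.1 0 0 0 15" --pt "0.6 0 -0.1 0 0 0 15" --pt "0.93 -0.03 -0.1 0 0 0 15" --pt "0.93 -0.03 -0.1 0 0 0 15" --pt "0.93 -0.03 -0.1 0 0 0 15"

```text
time: 15.1
tool_pos: [0.5274, -0.0067, 0.1447]
ee_rot: [-3.141, 0.006, 0.0]
wrist_force: [-0.5, -0.4, -1.1]
width: 0.0248
finger_force: 30.0
```

>>> servo_tool --pt "0.3 0 0 0 0 0 15" --pt "0.6 0 0 0 0 0 15" --pt "0.93 -0.04 0 0 0 0 15" --pt "0.93 -0.04 0 0 0 0 15" --pt "0.93 -0.04 0.2 0 0 0 15" --pt "0.93 -0.04 0.4 0 0 0 15" --pt "0.93 -0.04 0.4 0 0 0 15" --pt "0.93 -0.04 0.4 0 0 0 15"

```text
time: 15.77
tool_pos: [0.6184, -0.0028, 0.1061]
ee_rot: [-3.141, 0.005, -0.0]
wrist_force: [0.2, -0.3, 0.1]
width: 0.0244
finger_force: 30.0
```

```bash
python3 - <<'E'
from h import *
o=robot.get_obs(); save('wrist','w5'); print(o['time'],o['tool_pos'],o['ee_rot'],o['width'])
E
```

```text
15.7667 [ 0.61843567 -0.00280646  0.10613565] [-3.14132610e+00  5.06848635e-03 -2.94228692e-05] 0.02439841562366809
```

View pics/w5.png

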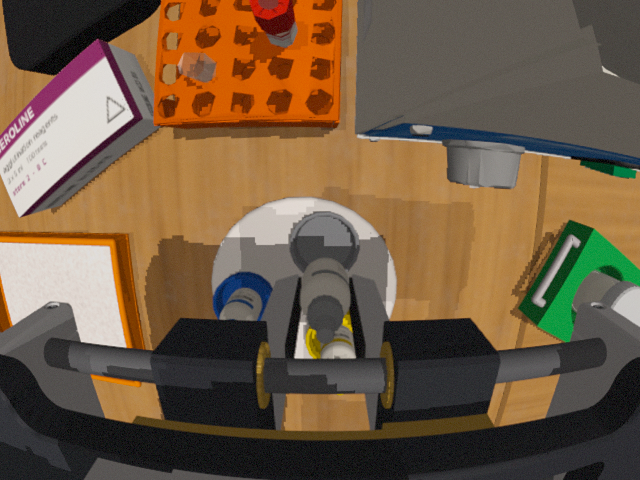

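```bash
python3 - <<'E'
from h import *
o=robot.get_obs();print(o['tool_pos'],o['wrist_force'])
for n,u,v,z in [('gcup',324,243,.023),('cent base',400,138,.0),('cent base',640,168,.0),('bcup',243,303,.023)]: print(n,wray(u,v,o,z).round(4))
print(ray('top',340,176,0).round(3),ray('top',340,152,.1).round(3))
E
```

```text
[ 0.61970141 -0.00286369  0.10797335] [-0.7269545  -0.83306355 -0.06873467]
gcup [ 0.6272 -0.0013  0.023 ]
cent base [ 0.6998 -0.0563  0.    ]
cent base [ 0.695  -0.3016  0.    ]
bcup [0.582 0.058 0.023]
[ 0.701 -0.063  0.   ] [ 0.722 -0.059  0.1  ]
```

>>> servo_tool --pt "0.02 0 0.1 0 0 0 15" --pt "0.02 0 0.2 0 0 0 15" --pt "0.02 0 0.4 0 0 0 15" --pt "0.02 0 0.5 0 0 0 15" --pt "0.02 0 0.55 0 0 0 15" --pt "0.02 0 0.57 0 0 0 15" --pt "0.02 0 0.57 0 0 0 15" --pt "0.02 0 0.57 0 0 0 15"

```text
time: 16.48
tool_pos: [0.6235, -0.0029, 0.0517]
ee_rot: [3.141, -0.001, 0.0]
wrist_force: [-0.1, -0.3, -0.4]
width: 0.0242
finger_force: 30.0
```

>>> servo_tool --pt "0 0 0.015 0 0 0 15" --pt "0 0 0.015 0 0 0 15" --pt "0 0 0.015 0 0 0 26" --pt "0 0 0.015 0 0 0 30" --pt "0 0 0.015 0 0 0 36" --pt "0 0 0.015 0 0 0 36" --pt "0 0 -0.2 0 0 0 36" --pt "0 0 -0.5 0 0 0 36" --pt "0 0 -1 0 0 0 36" --pt "0 0 -1 0 0 0 36"

```text
time: 17.32
tool_pos: [0.6263, -0.0031, 0.159]
ee_rot: [3.14, -0.013, 0.0]
wrist_force: [1.1, -0.4, 1.4]
width: 0.0362
finger_force: 0.0
```

>>> servo_tool --pt "-0.24 -0.3 0 0 0 0 80" --pt "-0.48 -0.6 0 0 0 0 80" --pt "-0.71 -0.92 0 0 0 0 80" --pt "-0.71 -0.92 0 0 0 0 80"

```text
time: 17.65
tool_pos: [0.5485, 0.094, 0.1512]
ee_rot: [-3.138, 0.002, 0.006]
wrist_force: [0.3, 0.5, 0.6]
width: 0.0593
finger_force: 0.0
```

>>> servo_tool --pt "-0.24 -0.3 0 0 0 0 80" --pt "-0.48 -0.6 0 0 0 0 80" --pt "-0.71 -0.92 0 0 0 0 80" --pt "-0.71 -0.92 0 0 0 0 80"

```text
time: 17.98
tool_pos: [0.4776, 0.1857, 0.1512]
ee_rot: [-3.138, 0.001, 0.006]
wrist_force: [-1.1, 0.4, -0.4]
width: 0.0796
finger_force: 0.0
```

>>> servo_tool --pt "-0.24 -0.3 0 0 0 0 80" --pt "-0.48 -0.6 0 0 0 0 80" --pt "-0.71 -0.92 0 0 0 0 80" --pt "-0.71 -0.92 0 0 0 0 80" --pt "-0.71 -0.92 0 0 0 0 80" --pt "-0.71 -0.92 0 0 0 0 80"

```text
time: 18.48
tool_pos: [0.4107, 0.2726, 0.151]
ee_rot: [3.141, -0.001, 0.0]
wrist_force: [0.0, 0.4, -0.7]
width: 0.0799
finger_force: 0.0
```

```bash
python3 - <<'E'
from h import *
o=robot.get_obs(); save('wrist','w6'); print(o['time'],o['tool_pos'],o['ee_rot'],o['width'])
for t in ['cassette','specimen_cup']: print(t,[(np.round(d['extent']).tolist(),round(d['conf'],2)) for d in robot.find_in(t,'wrist')][:3])
E
```

```text
18.4833 [0.41070824 0.27260006 0.15096187] [ 3.14074895e+00 -9.66034751e-04  2.55494365e-04] 0.07990390030216955
cassette [([486.0, 228.0, 90.0, 77.0], 0.85)]
specimen_cup [([326.0, 248.0, 73.0, 77.0], 0.95)]
```

View pics/w6.png

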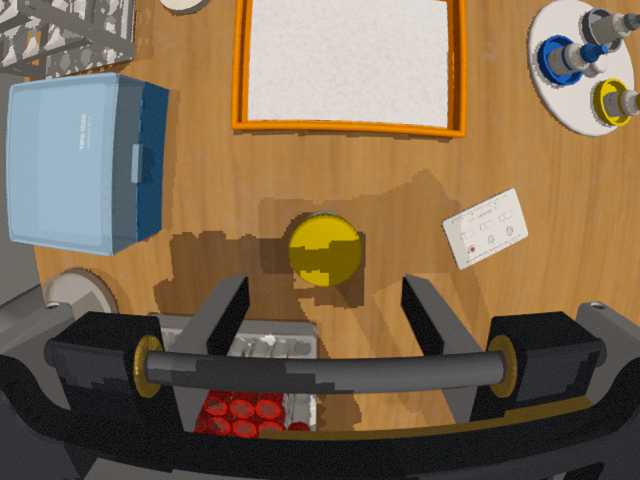

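```bash
python3 - <<'E'
from h import *
o=robot.get_obs()
print(wray(326,250.5,o,.062), ray('top',120,357,.1))
c=[(443,219),(515,189),(527,240),(459,268)]
P=[wray(*q,o,.005)[:2] for q in c];print(np.round(P,4),np.mean(P,0));P=np.array(P)
for a,b in [(0,1),(3,2),(0,3),(1,2)]: d=P[b]-P[a];print(np.hypot(*d),np.degrees(np.arctan2(d[1],d[0])))
E
```

```text
[0.41233693 0.27206252 0.062     ] [0.33173786 0.35824623 0.1       ]
[[0.4246 0.1703]
 [0.4533 0.1006]
 [0.4058 0.0819]
 [0.3796 0.1511]] [0.41581401 0.12595893]
0.07537054484761783 -67.55481564363618
0.07399771851707779 -69.27667407056884
0.04887309948365574 -156.90813383328043
0.051100585739333584 -158.51310491850634
```

>>> servo_tool --pt "0.01 0 0.3 0 0 0 80" --pt "0.01 0 0.6 0 0 0 80" --pt "0.01 0 0.9 0 0 0 80" --pt "0.01 0 1 0 0 0 80" --pt "0.01 0 1 0 0 0 80" --pt "0.01 0 1 0 0 0 80"

```text
time: 19.13
tool_pos: [0.4116, 0.2726, 0.0513]
ee_rot: [3.141, 0.0, -0.001]
wrist_force: [0.7, 0.7, -0.1]
width: 0.0803
finger_force: 0.0
```

>>> servo_tool --pt "0 0 0 0 0 0 70" --pt "0 0 0 0 0 0 62" --pt "0 0 0 0 0 0 55" --pt "0 0 0 0 0 0 40" --pt "0 0 0 0 0 0 40" --pt "0 0 0 0 0 0 40" --pt "0 0 0 0 0 0 40" --pt "0 0 0 0 0 0 40"

```text
time: 19.8
tool_pos: [0.4115, 0.2735, 0.0519]
ee_rot: [-3.141, -0.002, 0.0]
wrist_force: [-1.2, -0.5, 4.3]
width: 0.0504
finger_force: 30.0
```

>>> servo_tool --pt "0 0 -0.2 0 0 0 40" --pt "0 0 -0.5 0 0 0 40" --pt "0 0 -1 0 0 0 40" --pt "0 0 -1 0 0 0 40" --pt "0 0 -1 0 0 0 40"

```text
time: 20.22
tool_pos: [0.4129, 0.2742, 0.1546]
ee_rot: [-3.138, -0.007, 0.0]
wrist_force: [0.8, 0.7, -0.4]
width: 0.0507
finger_force: 30.0
```

>>> servo_tool --pt "0.05 0.25 -0.1 0 0 0 40" --pt "0.1 0.5 -0.2 0 0 0 40" --pt "0.2 0.75 -0.2 0 0 0 40" --pt "0.2 1 -0.2 0 0 0 40"

```text
time: 20.55
tool_pos: [0.4311, 0.1719, 0.1688]
ee_rot: [3.14, 0.002, 0.0]
wrist_force: [0.8, -0.5, -0.6]
width: 0.0506
finger_force: 30.0
```

>>> servo_tool --pt "0.05 0.3 0 0 0 0 40" --pt "0.1 0.6 0 0 0 0 40" --pt "0.2 1 0 0 0 0 40"

```text
time: 20.8
tool_pos: [0.4491, 0.0729, 0.168]
ee_rot: [-3.141, 0.005, 0.003]
wrist_force: [0.4, 0.6, -1.4]
width: 0.0505
finger_force: 30.0
```

>>> servo_tool --pt "0.05 0.3 0 0 0 0 40" --pt "0.1 0.6 0 0 0 0 40" --pt "0.2 1 0 0 0 0 40"

```text
time: 21.05
tool_pos: [0.4692, -0.0271, 0.168]
ee_rot: [-3.14, 0.005, 0.002]
wrist_force: [0.7, 0.6, -0.1]
width: 0.0505
finger_force: 30.0
```

>>> servo_tool --pt "0.05 0.3 0 0 0 0 40" --pt "0.1 0.6 0 0 0 0 40" --pt "0.2 1 0 0 0 0 40"

```text
time: 21.3
tool_pos: [0.4893, -0.1269, 0.1679]
ee_rot: [-3.139, 0.005, 0.001]
wrist_force: [0.7, -0.2, -1.4]
width: 0.0504
finger_force: 30.0
```

>>> servo_tool --pt "0.1 0.3 0 0 0 0 40" --pt "0.2 0.6 0 0 0 0 40" --pt "0.27 1 0 0 0 0 40"

```text
time: 21.55
tool_pos: [0.5173, -0.2267, 0.1676]
ee_rot: [-3.138, 0.004, 0.001]
wrist_force: [0.6, 0.4, -0.6]
width: 0.0504
finger_force: 30.0
```

>>> servo_tool --pt "0.1 0.3 0 0 0 0 40" --pt "0.2 0.6 0 0 0 0 40" --pt "0.2 0.8 0 0 0 0 40" --pt "0.2 0.82 0 0 0 0 40" --pt "0.2 0.82 0 0 0 0 40" --pt "0.2 0.82 0 0 0 0 40" --pt "0.2 0.82 0 0 0 0 40"

```text
time: 22.13
tool_pos: [0.5377, -0.3072, 0.17]
ee_rot: [-3.14, 0.001, 0.001]
wrist_force: [-0.1, -0.4, 0.3]
width: 0.0508
finger_force: 30.0
```

```bash
python3 - <<'E'
from h import *
o=robot.get_obs(); save('wrist','w7'); print(o['time'],o['tool_pos'],o['ee_rot'],o['width'])
E
```

```text
22.1333 [ 0.53766792 -0.30719007  0.17003017] [-3.14005967e+00  1.35822303e-03  1.42405976e-03] 0.05083885484154867
```

View pics/w7.png

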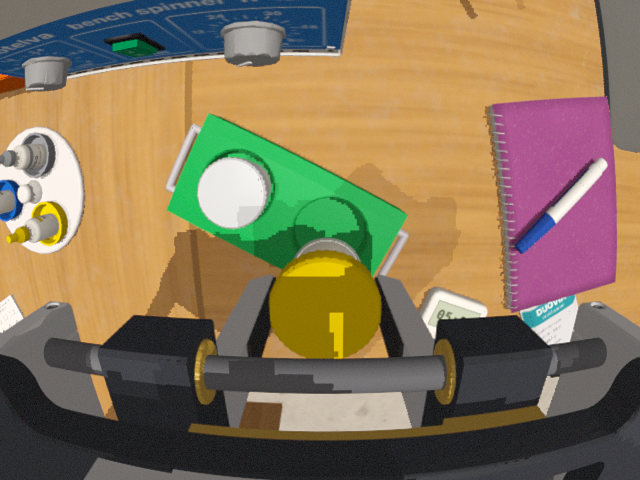

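```bash
python3 - <<'E'
from h import *
o=robot.get_obs();print(o['tool_pos'])
for n,u,v,z in [('bayL',292,231,.036),('bayR',368,231,.036),('bay top',330,196,.036),('c',330,232,.036)]: print(n,wray(u,v,o,z).round(4))
A,B,C=[wray(*q,o,.036)[:2] for q in [(208,114),(407,214),(168,210)]]
ctr=(B+C)/2; d=(B-A)/np.hypot(*(B-A)); print(ctr,np.hypot(*(B-A)),np.hypot(*(C-A)),ctr+.043*d)
E
```

```text
[ 0.53789015 -0.30723551  0.17057203]
bayL [ 0.5429 -0.2793  0.036 ]
bayR [ 0.5431 -0.3414  0.036 ]
bay top [ 0.5716 -0.3102  0.036 ]
c [ 0.5421 -0.3103  0.036 ]
[ 0.55963257 -0.27265012] 0.18193446906705596 0.08799579530199278 [ 0.54003439 -0.31092428]
```

>>> servo_tool --pt "0.02 0.03 0 0 0 0 40" --pt "0.02 0.03 0.2 0 0 0 40" --pt "0.02 0.03 0.4 0 0 0 40" --pt "0.02 0.03 0.6 0 0 0 40" --pt "0.02 0.03 0.75 0 0 0 40" --pt "0.02 0.03 0.85 0 0 0 40" --pt "0.02 0.03 0.9 0 0 0 40" --pt "0.02 0.03 0.9 0 0 0 40"

```text
time: 22.85
tool_pos: [0.5396, -0.3112, 0.08]
ee_rot: [-3.141, 0.002, 0.001]
wrist_force: [-0.4, 0.3, -0.0]
width: 0.0505
finger_force: 30.0
```

>>> servo_tool --pt "0 0 0.05 0 0 0 40" --pt "0 0 0.1 0 0 0 40" --pt "0 0 0.14 0 0 0 40" --pt "0 0 0.16 0 0 0 40" --pt "0 0 0.16 0 0 0 40" --pt "0 0 0.16 0 0 0 40"

```text
time: 23.35
tool_pos: [0.54, -0.3119, 0.065]
ee_rot: [3.142, -0.0, 0.0]
wrist_force: [-0.1, -0.0, -1.2]
width: 0.0505
finger_force: 30.0
```

>>> servo_tool --pt "0 0 0.025 0 0 0 40" --pt "0 0 0.025 0 0 0 40" --pt "0 0 0.025 0 0 0 54" --pt "0 0 0.025 0 0 0 60" --pt "0 0 0.025 0 0 0 66" --pt "0 0 0.025 0 0 0 66" --pt "0 0 -0.2 0 0 0 66" --pt "0 0 -0.5 0 0 0 66" --pt "0 0 -0.9 0 0 0 66" --pt "0 0 -0.9 0 0 0 66"

```text
time: 24.18
tool_pos: [0.5436, -0.3143, 0.165]
ee_rot: [3.132, -0.013, 0.0]
wrist_force: [-0.4, 0.1, 1.3]
width: 0.066
finger_force: 0.0
```

>>> servo_tool --pt "-0.1 -0.3 0 0 0 0 66" --pt "-0.2 -0.6 0 0 0 0 66" --pt "-0.3 -1 0 0 0 0 66"

```text
time: 24.43
tool_pos: [0.5098, -0.2125, 0.1552]
ee_rot: [3.14, -0.001, -0.003]
wrist_force: [0.5, 0.6, -0.1]
width: 0.0661
finger_force: 0.0
```

>>> servo_tool --pt "-0.1 -0.3 0 0 0 0 66" --pt "-0.2 -0.6 0 0 0 0 66" --pt "-0.3 -1 0 0 0 0 66"

```text
time: 24.68
tool_pos: [0.4796, -0.1115, 0.1553]
ee_rot: [3.14, -0.001, -0.002]
wrist_force: [1.6, 0.5, -0.1]
width: 0.0659
finger_force: 0.0
```

>>> servo_tool --pt "-0.1 -0.3 0 0 0 0 66" --pt "-0.2 -0.6 0 0 0 0 66" --pt "-0.3 -1 0 0 0 0 66"

```text
time: 24.93
tool_pos: [0.4496, -0.0114, 0.1554]
ee_rot: [3.141, -0.002, -0.002]
wrist_force: [1.8, -0.1, 0.1]
width: 0.0658
finger_force: 0.0
```

>>> servo_tool --pt "-0.1 -0.3 0 0 0 0 66" --pt "-0.2 -0.6 0 0 0 0 66" --pt "-0.3 -1 0 0 0 0 66"

```text
time: 25.18
tool_pos: [0.4196, 0.0887, 0.1554]
ee_rot: [3.141, -0.002, -0.002]
wrist_force: [0.4, 1.2, -0.7]
width: 0.0659
finger_force: 0.0
```

>>> servo_tool --pt "0 -0.37 0 0 0 -0.07 66" --pt "0 -0.37 0 0 0 -0.14 66" --pt "0 -0.37 0 0 0 -0.21 66" --pt "0 -0.37 0 0 0 -0.28 66" --pt "0 -0.37 0 0 0 -0.35 66" --pt "0 -0.37 0 0 0 -0.42 66" --pt "0 -0.37 0 0 0 -0.49 66" --pt "0 -0.37 0 0 0 -0.56 66" --pt "0 -0.37 0 0 0 -0.63 66" --pt "0 -0.37 0 0 0 -0.633 66" --pt "0 -0.37 0 0 0 -0.633 66"

```text
time: 26.1
tool_pos: [0.4201, 0.1252, 0.1552]
ee_rot: [3.141, -0.0, 0.992]
wrist_force: [0.3, -0.2, 0.8]
width: 0.0661
finger_force: 0.0
```

>>> servo_tool --pt "0 0 0 0 0 -0.07 66" --pt "0 0 0 0 0 -0.14 66" --pt "0 0 0 0 0 -0.21 66" --pt "0 0 0 0 0 -0.28 66" --pt "0 0 0 0 0 -0.35 66" --pt "0 0 0 0 0 -0.42 66" --pt "0 0 0 0 0 -0.49 66" --pt "0 0 0 0 0 -0.56 66" --pt "0 0 0 0 0 -0.63 66" --pt "0 0 0 0 0 -0.633 66" --pt "0 0 0 0 0 -0.633 66"

```text
time: 27.02
tool_pos: [0.42, 0.1251, 0.155]
ee_rot: [3.141, 0.0, 1.985]
wrist_force: [0.2, 0.2, 0.0]
width: 0.0661
finger_force: 0.0
```

```bash
python3 - <<'E'
from h import *
o=robot.get_obs(); save('wrist','w8'); print(o['time'],o['tool_pos'],o['ee_rot'],o['width'],o['joint_positions'])
for t in ['cassette']: print(t,[(np.round(d['extent']).tolist(),round(d['conf'],2)) for d in robot.find_in(t,'wrist')][:3])
E
```

```text
27.0167 [0.42000794 0.12514842 0.15504643] [3.14130668e+00 1.41139024e-04 1.98461945e+00] 0.06607639298257799 [ 1.60130376e-01 -1.42366801e-01  1.72854578e+00 -6.48547566e-05
  1.55510143e+00 -2.53691757e-01]
cassette [([387.0, 412.0, 25.0, 33.0], 0.75), ([325.0, 232.0, 61.0, 89.0], 0.62)]
```

View pics/w8.png

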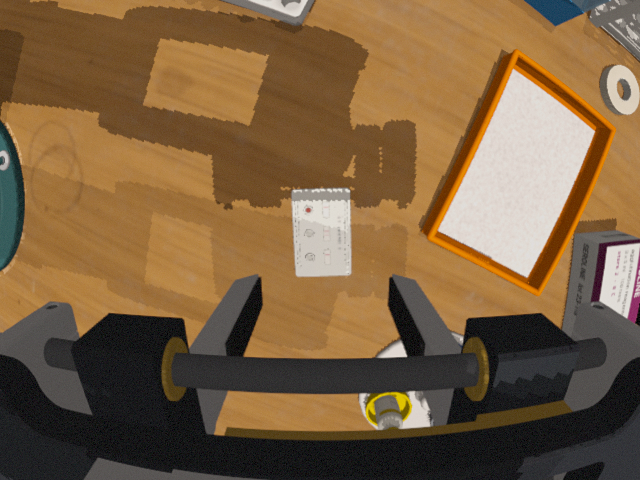

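```bash
python3 - <<'E'
from h import *
o=robot.get_obs()
P=np.array([wray(*q,o,.0045)[:2] for q in [(292,189),(350,188),(352,276),(296,276)]]);c=P.mean(0)
y=o['ee_rot'][2];X=np.array([np.cos(y),np.sin(y)]);Y=np.array([np.sin(y),-np.cos(y)])
d=c-o['tool_pos'][:2];print(c,'tool shift',d@X,d@Y)
for a,b in [(3,0),(2,1)]: e=P[b]-P[a];print(np.hypot(*e),np.degrees(np.arctan2(e[1],e[0]))-np.degrees(y))
# tray corners (rim)
T=np.array([wray(*q,o,.027)[:2] for q in [(516,53),(614,128),(538,293),(426,233)]]);print(T.round(4),T.mean(0))
E
```

```text
[0.41653355 0.12618739] tool shift 0.0023518074445878024 -0.002727940618932838
0.07714687168420858 1.4814426227412412
0.07797859257525179 2.1826181501523934
[[0.5007 0.3414]
 [0.6284 0.3412]
 [0.6239 0.161 ]
 [0.4917 0.1654]] [0.56118168 0.25226973]
```

>>> servo_tool --pt "0.02 -0.03 0.3 0 0 -0.02 66" --pt "0.02 -0.03 0.6 0 0 -0.02 66" --pt "0.02 -0.03 0.9 0 0 -0.02 66" --pt "0.02 -0.03 1 0 0 -0.02 66" --pt "0.02 -0.03 1 0 0 -0.02 66" --pt "0.02 -0.03 1 0 0 -0.02 66"

```text
time: 27.62
tool_pos: [0.4167, 0.1258, 0.0554]
ee_rot: [-3.142, 0.0, 2.019]
wrist_force: [0.3, 1.0, 0.0]
width: 0.0659
finger_force: 0.0
```

>>> servo_tool --pt "0 0 0.15 0 0 0 66" --pt "0 0 0.25 0 0 0 66" --pt "0 0 0.32 0 0 0 66" --pt "0 0 0.34 0 0 0 66" --pt "0 0 0.34 0 0 0 66" --pt "0 0 0.34 0 0 0 66"

```text
time: 28.12
tool_pos: [0.4169, 0.1258, 0.0215]
ee_rot: [3.141, 0.0, 2.02]
wrist_force: [0.1, 0.6, 0.2]
width: 0.0662
finger_force: 0.0
```

>>> servo_tool --pt "0 0 0.026 0 0 0 66" --pt "0 0 0.026 0 0 0 66" --pt "0 0 0.026 0 0 0 58" --pt "0 0 0.026 0 0 0 52" --pt "0 0 0.026 0 0 0 46" --pt "0 0 0.026 0 0 0 44" --pt "0 0 0.026 0 0 0 44" --pt "0 0 0.026 0 0 0 44" --pt "0 0 0.026 0 0 0 44"

```text
time: 28.87
tool_pos: [0.4165, 0.1258, 0.0185]
ee_rot: [3.141, 0.0, 2.02]
wrist_force: [-0.1, -0.2, 0.9]
width: 0.0488
finger_force: 30.0
```

>>> servo_tool --pt "0 0 -0.1 0 0 0 44" --pt "0 0 -0.3 0 0 0 44" --pt "0 0 -0.6 0 0 0 44" --pt "0 0 -0.9 0 0 0 44" --pt "0 0 -0.9 0 0 0 44" --pt "0 0 -0.9 0 0 0 44"

```text
time: 29.37
tool_pos: [0.418, 0.126, 0.1111]
ee_rot: [3.136, 0.002, 2.02]
wrist_force: [0.4, 0.1, -1.5]
width: 0.0488
finger_force: 30.0
```

```bash
python3 - <<'E'
from h import *
o=robot.get_obs(); save('wrist','w9'); print(o['time'],o['tool_pos'],o['ee_rot'],o['width'])
E
```

```text
29.3667 [0.41801678 0.12604421 0.1110676 ] [3.13625044e+00 1.65258759e-03 2.02014508e+00] 0.048781367286897
```

View pics/w9.png

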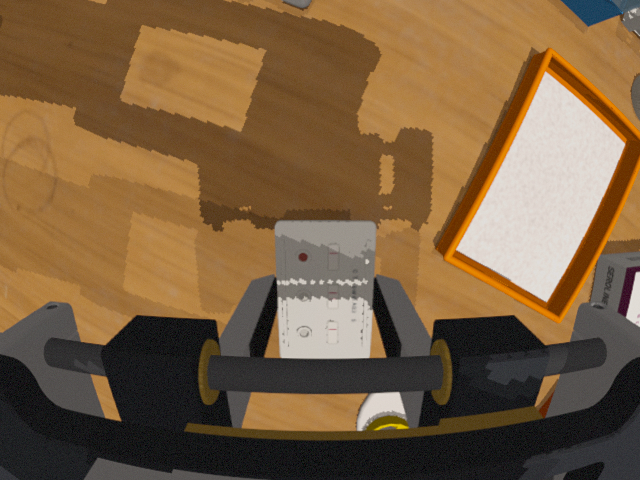

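>>> servo_tool --pt "0.08 0.3 0 0 0 0 44" --pt "0.16 0.6 0 0 0 0 44" --pt "0.25 0.93 0 0 0 0 44" --pt "0.25 0.93 0 0 0 0 44"

```text
time: 29.75
tool_pos: [0.4912, 0.1911, 0.1053]
ee_rot: [-3.139, -0.002, 2.022]
wrist_force: [-0.7, -0.7, -0.0]
width: 0.0489
finger_force: 30.0
```

>>> servo_tool --pt "0.08 0.3 0 0 0 0.05 44" --pt "0.16 0.6 0 0 0 0.1 44" --pt "0.25 0.93 0 0 0 0.16 44" --pt "0.25 0.93 0 0 0 0.22 44" --pt "0.25 0.93 0 0 0 0.27 44" --pt "0.25 0.93 0 0 0 0.27 44" --pt "0.25 0.93 0 0 0 0.27 44" --pt "0.25 0.93 0 0 0 0.27 44"

```text
time: 30.42
tool_pos: [0.5614, 0.251, 0.1075]
ee_rot: [-3.14, 0.001, 1.597]
wrist_force: [0.6, 0.3, 0.0]
width: 0.0493
finger_force: 30.0
```

```bash
python3 - <<'E'
from h import *
o=robot.get_obs(); save('wrist','w10'); print(o['time'],o['tool_pos'],o['ee_rot'],o['width'])
E
```

```text
30.4167 [0.56138881 0.25103995 0.10748951] [-3.13984581e+00  7.19145308e-04  1.59743376e+00] 0.04925476409869461
```

View pics/w10.png

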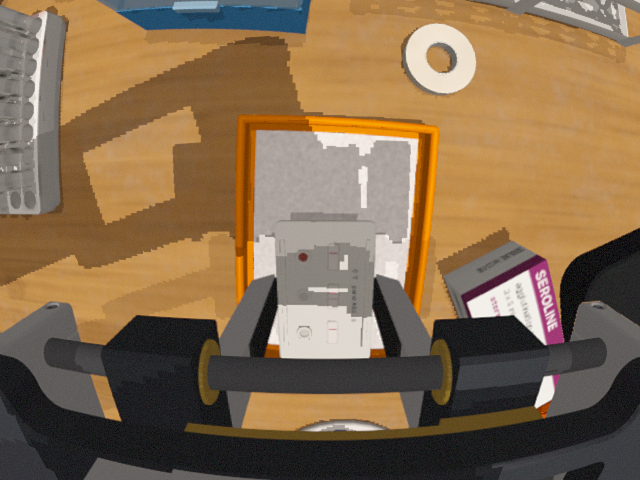

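>>> servo_tool --pt "0 0.06 0.1 0 0 0 44" --pt "0 0.06 0.3 0 0 0 44" --pt "0 0.06 0.5 0 0 0 44" --pt "0 0.06 0.65 0 0 0 44" --pt "0 0.06 0.75 0 0 0 44" --pt "0 0.06 0.8 0 0 0 44" --pt "0 0.06 0.83 0 0 0 44" --pt "0 0.06 0.83 0 0 0 44" --pt "0 0.06 0.83 0 0 0 44"

```text
time: 31.22
tool_pos: [0.5689, 0.2519, 0.0263]
ee_rot: [3.14, -0.0, 1.596]
wrist_force: [0.5, -0.2, 0.3]
width: 0.0491
finger_force: 30.0
```

Lower the last 4 mm, release, rise.

>>> servo_tool --pt "0 0 0.02 0 0 0 44" --pt "0 0 0.035 0 0 0 44" --pt "0 0 0.04 0 0 0 44" --pt "0 0 0.04 0 0 0 44" --pt "0 0 0.04 0 0 0 52" --pt "0 0 0.04 0 0 0 56" --pt "0 0 0.04 0 0 0 62" --pt "0 0 0.04 0 0 0 66" --pt "0 0 -0.05 0 0 0 66" --pt "0 0 -0.3 0 0 0 66" --pt "0 0 -0.6 0 0 0 66" --pt "0 0 -0.9 0 0 0 66"

```text
time: 32.22
tool_pos: [0.5676, 0.2515, 0.1162]
ee_rot: [-3.14, 0.001, 1.596]
wrist_force: [0.4, 0.1, 0.9]
width: 0.0659
finger_force: 0.0
```

>>> servo_tool --pt "0 0 -0.2 0 0 0 66" --pt "0 -0.3 -0.5 0 0 0 66" --pt "0 -0.6 -0.8 0 0 0 66" --pt "0 -1 -0.8 0 0 0 66" --pt "0 -1 -0.8 0 0 0 66"

```text
time: 32.63
tool_pos: [0.4629, 0.2493, 0.1979]
ee_rot: [-3.141, -0.001, 1.599]
wrist_force: [0.1, -0.4, -0.2]
width: 0.0663
finger_force: 0.0
```

>>> servo_tool --pt "0 -0.3 0 0 0 0 66" --pt "0 -0.6 0 0 0 0 66" --pt "0 -1 0 0 0 0 66" --pt "0 -1 0 0 0 0 66" --pt "0 -1 0 0 0 0 66"

```text
time: 33.05
tool_pos: [0.3672, 0.2467, 0.1959]
ee_rot: [3.14, -0.0, 1.598]
wrist_force: [0.9, 0.0, -0.0]
width: 0.0659
finger_force: 0.0
```

```bash
python3 - <<'E'
from h import *
o=robot.get_obs(); print(o['time'],o['tool_pos'])
a=save('top','top9');b=save('scene','sc9')
cv2.imwrite('pics/fin.png',np.hstack([cv2.resize(a[150:350,120:520],(400,200)),cv2.resize(b[120:400,100:500],(400,280))[:200]])[:,:,::-1])
A=cv2.resize(a[130:340,130:510],(760,420));B=b[120:400,100:500]
cv2.imwrite('pics/f1.png',A[:,:,::-1])
E
```

```text
33.05 [0.3671813  0.24667909 0.19586136]
```

View pics/f1.png

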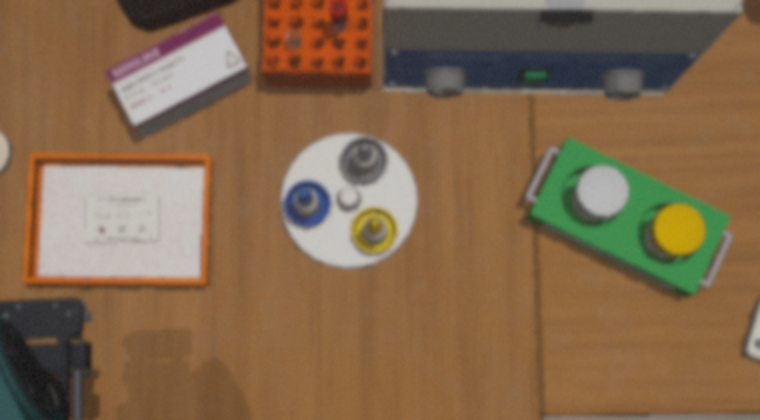

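View pics/sc9.png

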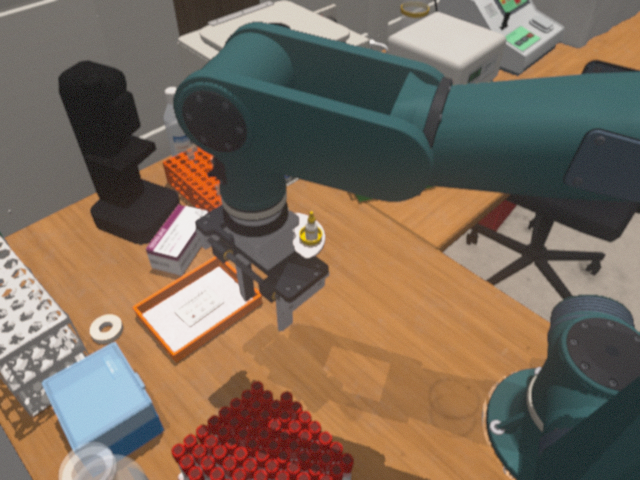

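The final views show all three bottles upright in their matching cups. The specimen cup is in the empty bay, the cassette lies flat and face up in the tray, and the white-lidded cup and the carton are where they were. The arm is clear, so I'm handing the job in.

```bash
python3 -c "
from bench import robot
print(robot.close_job())"
```

```text
the job is handed in; nothing more can be done
None
```

The bench is cleared and the job is handed in: the three bottles are in their colour cups, the specimen cup is in the empty bay, and the cassette is flat and face up in the tray, done in the order asked in about 33 s of the 109 s.

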